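# Load the cutter case into the leaning holder and shut its gate

## Robot

A 6-joint arm with a two-finger parallel gripper is mounted at the origin on a cart in front of the work surface, level with it; the furniture and walls round the work are solid. World frame = base frame: x ahead of the robot, y to its left, z up, the work surface at z = 0. Lengths are in m, angles in degrees, forces in N, time in s.
With the tool pointing down it reaches from about 0.3 to 0.95 m from the base axis. Payload 3.1 kg.
Tool frame: the origin (TCP) lies on the centre line of the jaws, within the pads' length; the fingertips stand 14 mm ahead of it and the grasp point (between the pads) lies 5 mm behind it; z points along the fingers, y is the line along which they close (so a half turn about z gives the same grasp; the last joint's range is limited). The gripper opens to 85 mm and grips with 20 to 120 N. Pads are 22 mm wide; open, the fingers measure 114 mm over their backs; the gripper's body (76 mm by 85 mm) begins 54 mm behind the grasp point. The pads swing forward as they close: fully open they stand 13 mm farther back than shut.
Start: joints at [71.408, 17.653, 93.61, -0, 68.738, -3.994], TCP at [0.158, 0.605, 0.245] pointing down, gripper open.
Joint ranges: [-175.34, 175.34], [-45.06, 112.39], [2.9, 150.54], [-68.45, 248.45], [3.09, 151.38], [-168.51, 168.51]. Speed limits (degrees/s): [159.86, 159.86, 180, 180, 180, 180].

## Interface

Orientations are given as [roll, pitch, yaw] about the fixed x, y, z axes, in that order (R = Rz(yaw) Ry(pitch) Rx(roll)).
In Python, from station import arm gives the robot as it stands.
- The arm moves only by the tool send_rows, never from a script. Its argument "increments" is a list of rows, each an object with "turn": the turn, a rotation vector about the tool's x, y, z in rad, a list of three; "linear": the shift along the tool's x, y, z in m, a list of three; "claw": the closure in counts, from 0 (fully open) to 255 (shut). In form: [{"turn": [rx, ry, rz], "linear": [tx, ty, tz], "claw": claw}, ...]. A call has 1 to 5 rows; each row shifts and turns the commanded pose from where the row before left it, along the tool's axes as they then stand; what a row does not reach is not made up. A row lasts 1/10 s, in which the tool goes at most 50 mm and 8.59 degrees, less where a joint would pass 70% of its speed; a pose out of reach is approached as far as the arm can. A call with a gripper value outside its range is refused whole. The fingers move at their own pace and stop on an object; the grip force is fixed at half the most. Time passes only in rows, so rows that do not move let the fingers close. It gives the time, the measured TCP pose, the force, the opening and the grip force at its end, in the units of the state.
- arm.read_state(): the state, without advancing time (a new reading comes with each control period).
- arm.snapshot(name): name is "scene" or "top" or "wrist"; returns a dict with "frame" (400x640x3 uint8, blue, green, red), "range_z" (400x640 float32, m along the optical axis (not along the pixel's ray), 0 where there is no reading), "vfov" (degrees; the focal length in pixels is half the picture's height over the tangent of half this angle, whatever the lens; pixels are square), "cx", "cy" (the principal point, pixels), "R" (3x3) and "t" (3): a world point X has camera coordinates R X + t; the wrist camera has in their place "tool_from_camera" (4x4, takes a point from camera to tool coordinates, whose origin is the TCP and whose axes are the flange's). Camera axes: x right, y down, z forward; pixel columns grow to the right and rows downward; lengths in m; the calibration is good to about 2 mm. A picture is of the moment at which its call begins: read the wrist's pose just before it.
- arm.close_job(): hands the job in; it is judged then, once.
The state is a dict: "time_s": time; "joint_pos": joint angles; "joint_vel": joint speeds; "joint_efforts": joint torques, N m; "tcp_pos": TCP position; "tcp_rot": TCP orientation; "ft_force": force on the tool from outside, world axes, zero at the start; "moment": the same for the moment, N m; "gripper_width": finger opening in m; "grip_force": force on a finger pad.
Only numpy, scipy, OpenCV 4.12 (cv2) and the standard library are available. Lean on these libraries where they do the work, as an engineer would, in place of code of your own. Each camera call takes 0.05 s, during which the arm holds its last target. There are 200 camera calls.

## Task

Load the blue cutter case into the leaning holder: slide the red gate aside by its black fin, stand the case in the bay the right way up so that it sits fully down on the bay's floor, then slide the gate fully shut over it and let go. Leave the yellow block, the tape measure, the mug and the spray can where they stand.

Things in the scene. Friction and masses are not known exactly. Their poses are not given: they have to be found in the camera images.
- cutter_case: blue moulded case standing upright on the bench, 36 (own x) x 40 (own y) x 98 (own z) mm, about 0.12 kg. Origin: centre of its underside; z points up through the case. The only small blue case on the bench; a yellow block and a tape measure stand near it, and which of the three places it has changes.
- bay: aluminium bay of the holder, leaning 25 degrees towards the robot. Origin: centre of its floor, where the underside of the case rests. z: out of the mouth along the leaning axis (up and towards the robot); y: to the left, along the gate's travel; x: away from the robot and up. Inside 46 mm (x) by 46 mm (y), so the case fits in any quarter turn about its length.
- bay_mouth (a point): centre of the bay's mouth, 104 mm along the bay's z from its floor; same axes. Walls of the bay, 4 mm thick, heights along its z: plate at -x 72 mm, flared lip to 82 (the case lies against it); plate at +x 100 mm, behind it the gate's rail (x 27 to 42 mm, up to z = 107); side cheeks 40 mm, flared lips to 48 and out to y = 31 mm. Above the cheeks the sides are open for fingers.
- gate (a joint): slide of the red gate, m: 0 fully shut, 0.095 fully open (towards the bay's +y). Starts at 0 to 0.012, stays where left, needs about 2 N. The gate is a plate over the mouth, 106 to 110 mm from the bay's floor along its z, 8 mm above a seated case; shut, it spans y -26 to 50, x -22 to 42 mm of the bay. Clear of the mouth from 0.06; at 0.095 its edge lies 69 mm from the bay's centre line.
- gate_handle (a point): middle of the gate's upright black fin: 8 mm thick along the bay's y, 30 mm along its x, rising from 113 to 138 mm above the bay's floor along its z. In the bay's frame this point lies at x = 0, y = 38 mm plus the gate's value, z = 125 mm. Same axes as the bay.
- yellow_block: yellow tapered plastic block, 40 x 45 x 55 mm, loose; bystander. Origin: centre of its underside.
- tape_measure: yellow and black tape measure lying flat, 64 x 83 x 32 mm, loose; bystander. Origin: centre of its underside.
- mug: white printed mug, 82 x 116 x 94 mm, loose, at the back right of the bench; bystander. Origin: centre of its underside.
- spray_can: green and white spray can, 65 x 65 x 250 mm, loose, at the back of the bench; bystander. Origin: centre of its underside.
Mind the look-alikes: they are no part of the job. Several things look just like the cutter_case: the one meant starts nearest to the robot's base.

How it is judged:
By the outcome, as a careful person would: the job done as asked, in the order asked, and still so for the second after the job is handed in, with the robot touching nothing.
It also fails if it takes over 64 s, if anything falls off the work surface, if the arm or the gripper's body presses on something with over 40 N, if the wrist force passes 120 N, or if a joint passes its speed limit or range.

## Working session

There is one attempt and no reset: what is moved stays moved. The work goes in short steps, Python scripts to look and compute and a tool call to move; the robot and the scene stay as the last step left them, time stands still between calls to the robot, and variables do not carry over. Pictures are saved under pics/ and viewed, at most 10 in all, crops included, and the job is handed in when it is done.

Besides the shell and the picture viewer there is one more tool, called after "Request:" in YAML: its name, and indented under it one key for each argument. send_rows: Moves the arm, as the interface text tells. Its arguments: {"type":"object","properties":{"increments":{"type":"array"}},"required":["increments"]}

```bash
mkdir -p pics; ls; python3 - <<'E'
from station import arm
import cv2,numpy as np
s=arm.read_state();print(s)
for n in("scene","top"):
    d=arm.snapshot(n);np.savez(f"{n}.npz",**d);cv2.imwrite(f"pics/{n}1.png",d["frame"]);print(n,d["vfov"],d["cx"],d["cy"],d["R"],d["t"])
E
```

```text
pics
{'time_s': 0.0, 'joint_pos': array([ 7.14078969e+01,  1.77048292e+01,  9.36884835e+01,  5.61077761e-04,
        6.87357713e+01, -3.99526775e+00]), 'joint_vel': array([-0.02582427,  0.03349188, -0.01125764,  0.04185092, -0.04264593,
       -0.00575688]), 'joint_efforts': array([ 3.44894033e-04, -4.15256846e+01, -2.76665998e+01,  8.88686168e-05,
        1.04155738e-02, -5.09534004e-06]), 'tcp_pos': array([0.15730576, 0.60408339, 0.24405211]), 'tcp_rot': array([-1.79871266e+02, -9.51494655e-03,  1.65402950e+02]), 'ft_force': array([ 0.22462338,  0.659888  , -0.4022593 ]), 'moment': array([-0.02559727,  0.01323142,  0.02621011]), 'grip_force': 0.0, 'gripper_width': 0.0854200981765351}
scene 48.15153515571649 315.41508582507834 194.56628484779472 [[ 0.62049521 -0.78419762  0.00444911]
 [-0.55404189 -0.44238585 -0.70521794]
 [ 0.55499845  0.43511936 -0.70897663]] [-0.50642975  0.35296842  1.17475894]
top 44.23710871721364 309.65255440833965 202.99614338618127 [[ 0.02417356 -0.99969526 -0.00500287]
 [-0.99054298 -0.02327558 -0.13521408]
 [ 0.13505643  0.00822416 -0.99080378]] [-0.19727838  0.62896753  1.4753632 ]
```

View pics/scene1.png

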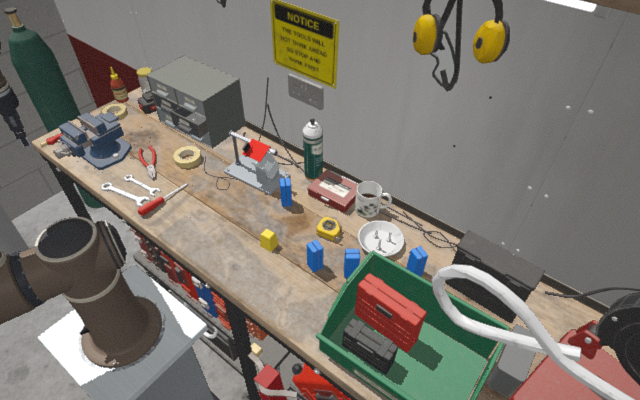

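View pics/top1.png

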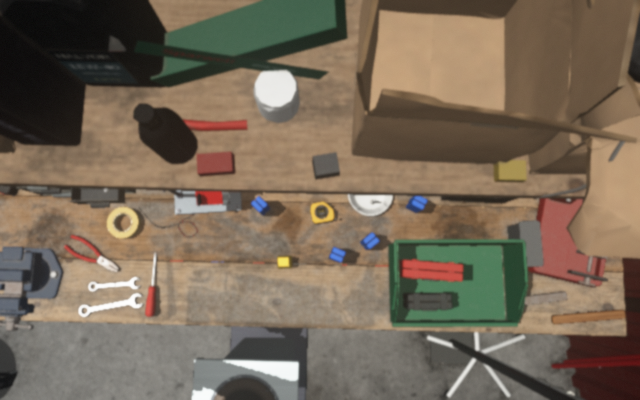

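The scene view shows blue cases at about (286,192), (315,256), (351,264) and (417,262), with the holder and its red gate at (258,150). In the top view the blue cases are at (260,204), (338,255), (370,241) and (417,203), and the holder at (205,200) is partly under an overhead shelf.

```bash
cat > h.py <<'E'
import numpy as np,cv2
def load(n): return dict(np.load(f"{n}.npz"))
def pts(d):
    H,W=d["range_z"].shape;f=H/2/np.tan(np.radians(d["vfov"]/2))
    u,v=np.meshgrid(np.arange(W),np.arange(H));z=d["range_z"]
    P=np.stack([(u-d["cx"])/f*z,(v-d["cy"])/f*z,z],-1)
    if "R" in d: return (P-d["t"])@d["R"]
    T=d["tool_from_camera"];return P@T[:3,:3].T+T[:3,3]
def blobs(d,lo,hi,mn=20):
    m=cv2.inRange(cv2.cvtColor(d["frame"],cv2.COLOR_BGR2HSV),lo,hi)
    n,l,s,c=cv2.connectedComponentsWithStats(m)
    return [(l==i,s[i],c[i]) for i in range(1,n) if s[i,4]>=mn]
E
python3 - <<'E'
from h import *
np.set_printoptions(precision=3,suppress=True)
for n in("scene","top"):
    d=load(n);P=pts(d)
    for nm,lo,hi in(("blue",(105,150,60),(125,255,255)),("red",(0,180,80),(6,255,255)),("yel",(22,150,100),(32,255,255))):
        for m,s,c in blobs(d,lo,hi,40):
            q=P[m&(d["range_z"]>0)]
            if len(q):
                t=q[q[:,2]>np.percentile(q[:,2],97)-.008]
                print(n,nm,c.round(),s[4],"med",np.median(q,0),"min",np.percentile(q,3,0),"max",np.percentile(q,97,0),"top",t.mean(0),np.hypot(*t.mean(0)[:2]))
d=load("top");P=pts(d)
for u,v in((330,100),(330,180),(220,120),(150,150),(215,160),(200,188),(100,188)): print("top px",u,v,P[v,u])
d=load("scene");f=d["frame"];cv2.imwrite("pics/c.png",cv2.resize(f[105:285,200:440],None,fx=3.3,fy=3.3,interpolation=cv2.INTER_CUBIC))
E
```

```text
scene blue [285. 194.] 225 med [ 0.604 -0.044  0.056] min [ 0.591 -0.056  0.008] max [ 0.616 -0.028  0.097] top [ 0.606 -0.038  0.094] 0.6067753167939588
scene blue [314. 258.] 310 med [ 0.459 -0.282  0.055] min [ 0.451 -0.291  0.008] max [ 0.478 -0.25   0.096] top [ 0.463 -0.276  0.094] 0.5392717633469125
scene blue [350. 264.] 238 med [ 0.5   -0.371  0.07 ] min [ 0.492 -0.388  0.016] max [ 0.514 -0.349  0.098] top [ 0.504 -0.37   0.095] 0.6256390969374133
scene blue [416. 263.] 297 med [ 0.621 -0.516  0.061] min [ 0.611 -0.531  0.016] max [ 0.636 -0.489  0.096] top [ 0.623 -0.513  0.094] 0.806978442109084
scene blue [209. 300.] 161 med [ 0.311  0.096 -0.348] min [ 0.308  0.082 -0.453] max [ 0.317  0.12  -0.277] top [ 0.312  0.092 -0.279] 0.3255382482339221
scene red [256. 150.] 301 med [0.637 0.106 0.144] min [0.609 0.073 0.13 ] max [0.661 0.14  0.156] top [0.652 0.112 0.152] 0.6612590633044129
scene red [150. 207.] 98 med [0.308 0.285 0.019] min [0.274 0.28  0.01 ] max [0.354 0.291 0.027] top [0.303 0.285 0.023] 0.4162226753554002
scene red [190. 286.] 132 med [ 0.314  0.202 -0.37
[... 2518 characters left out ...]
10. 362.] 438 med [ 0.108 -1.338 -0.417] min [ 0.055 -1.393 -0.652] max [ 0.147 -1.328 -0.23 ] top [ 0.141 -1.33  -0.226] 1.3378746091981304
top yel [314. 214.] 50 med [ 0.594 -0.196  0.031] min [ 0.579 -0.212  0.025] max [ 0.631 -0.19   0.036] top [ 0.6   -0.198  0.032] 0.6318753409836602
top yel [284. 261.] 71 med [ 0.452 -0.109  0.053] min [ 0.439 -0.125  0.03 ] max [ 0.466 -0.091  0.059] top [ 0.454 -0.107  0.054] 0.4663536835302123
top px 330 100 [ 0.667 -0.214  0.878]
top px 330 180 [ 0.552 -0.216  0.88 ]
top px 220 120 [ 0.634 -0.061  0.88 ]
top px 150 150 [0.589 0.035 0.877]
top px 215 160 [ 0.572 -0.061  0.9  ]
top px 200 188 [ 0.537 -0.038  0.88 ]
top px 100 188 [0.647 0.418 0.158]
```

View pics/c.png

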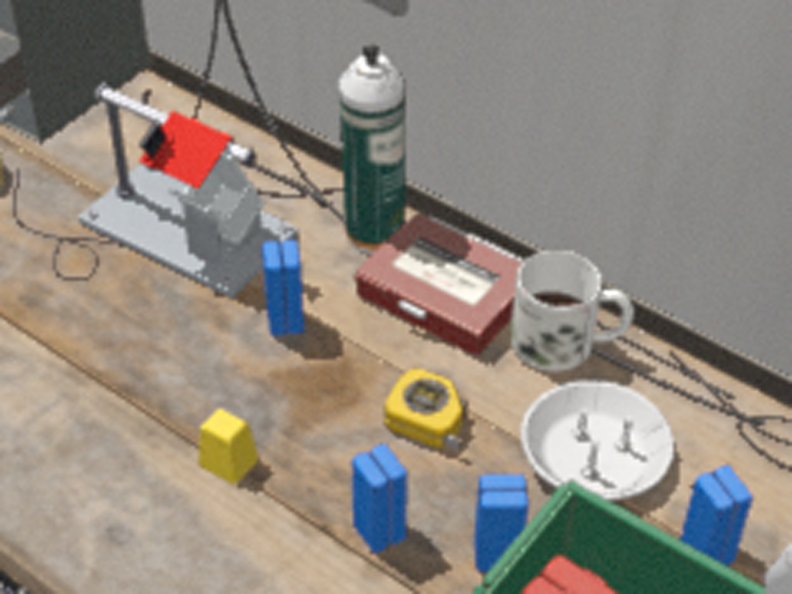

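The crop shows the holder's plate and rail, with the fin on the gate's left end. The nearest blue case is at scene (314,258), world about (0.477,-0.267). Next I fit the gate plate and plan the approach to it.

```bash
cat >> h.py <<'E'
from scipy.spatial.transform import Rotation as Ro
np.set_printoptions(precision=4,suppress=True)
def pose(s): return np.array(s["tcp_pos"]),Ro.from_euler("xyz",s["tcp_rot"],degrees=True)
def rows(p,R,pt,Rt,n):
    w=(R.inv()*Rt).as_rotvec()/n
    M=sum((R*Ro.from_rotvec(w*k)).as_matrix() for k in range(n))
    l=np.linalg.solve(M,pt-p);print("n",n,"turn",w.round(4),"lin",l.round(4),"| norm mm",np.linalg.norm(l)*1e3,"deg",np.degrees(np.linalg.norm(w)))
def bayR(yaw): # columns bay axes in world
    return Ro.from_euler("z",yaw,degrees=True)*Ro.from_euler("y",-25,degrees=True)
flip=Ro.from_matrix(np.diag([-1,1,-1.]))  # tool in bay
E
python3 - <<'E'
from h import *
for n in("scene","top"):
    d=load(n);P=pts(d)
    m=[b for b in blobs(d,(0,150,60),(8,255,255),40) if np.hypot(*(b[2]-((256,150) if n=="scene" else (212,196))))<10][0][0]
    m=cv2.erode(m.astype(np.uint8),np.ones((3,3)))>0
    q=P[m];c=np.median(q,0);q=q[np.linalg.norm(q-c,axis=1)<.07]
    nv=np.linalg.svd(q-q.mean(0))[2][2];nv*=np.sign(nv[2]);print(n,"n",nv,"tilt",np.degrees(np.arccos(nv[2])),"yaw",np.degrees(np.arctan2(-nv[1],-nv[0])))
    B=bayR(0).as_matrix();uv=((q-c)@B)[:,:2].astype(np.float32)*1000
    r=cv2.minAreaRect(uv);print(r,c, "world centre",c+B[:,:2]@np.array(r[0])/1000)
from station import arm
p,R=pose(arm.read_state())
# view pose: TCP ~0.17 above plate centre along bay z
B=bayR(0)
pt=np.array([.634,.10,.141])+B.as_matrix()@[-.06,0,.17]
print(pt);rows(p,R,pt,B*flip,10)
w=arm.snapshot("wrist");print(w["tool_from_camera"],w["vfov"])
E
```

```text
scene n [-0.4136 -0.032   0.9099] tilt 24.50684184911784 yaw 4.423831668627467
((-3.1457271575927734, 3.0662918090820312), (54.14712905883789, 63.281612396240234), 6.893850803375244) [0.638  0.1035 0.1447] world centre [0.6352 0.1066 0.1433]
top n [-0.4302 -0.0907  0.8982] tilt 26.081018688724 yaw 11.905504468808891
((-2.2229366302490234, 6.301572799682617), (32.01357650756836, 65.57608795166016), 0.9098643064498901) [0.6332 0.1025 0.1407] world centre [0.6312 0.1088 0.1398]
[0.5078 0.1    0.2697]
n 10 turn [-0.0058 -0.0434 -0.025 ] lin [-0.042  -0.0451  0.0053] | norm mm 61.81355659178017 deg 2.891367203305642
[[-0.0006 -0.9637 -0.2669  0.068 ]
 [ 1.     -0.0007  0.0001  0.0002]
 [-0.0003 -0.2669  0.9637 -0.1287]
 [ 0.      0.      0.      1.    ]] 67.95997647867325
```

```bash
python3 - <<'E'
from h import *
from station import arm
p,R=pose(arm.read_state());B=bayR(5)
pt=np.array([.634,.10,.141])+B.as_matrix()@[0,0,.15];print(pt)
rows(p,R,pt,B*flip,15)
E
```

```text
[0.5708 0.0945 0.2769]
n 15 turn [-0.0051 -0.0288 -0.0224] lin [-0.0309 -0.0313  0.0038] | norm mm 44.169752246286514 deg 2.1127957327932054
```

Request:
send_rows:
  increments:
    - {"turn": [-0.005, -0.029, -0.022], "linear": [-0.031, -0.031, 0.004], "claw": 0}
    - {"turn": [-0.005, -0.029, -0.022], "linear": [-0.031, -0.031, 0.004], "claw": 0}
    - {"turn": [-0.005, -0.029, -0.022], "linear": [-0.031, -0.031, 0.004], "claw": 0}
    - {"turn": [-0.005, -0.029, -0.022], "linear": [-0.031, -0.031, 0.004], "claw": 0}
    - {"turn": [-0.005, -0.029, -0.022], "linear": [-0.031, -0.031, 0.004], "claw": 0}

```text
time_s: 0.65
tcp_pos: [0.2778, 0.4191, 0.2325]
tcp_rot: [179.1, 8.4, 171.7]
ft_force: [1.5, -0.4, 0.6]
gripper_width: 0.0854
grip_force: 0.0
```

Request:
send_rows:
  increments:
    - {"turn": [-0.005, -0.029, -0.022], "linear": [-0.031, -0.031, 0.004], "claw": 0}
    - {"turn": [-0.005, -0.029, -0.022], "linear": [-0.031, -0.031, 0.004], "claw": 0}
    - {"turn": [-0.005, -0.029, -0.022], "linear": [-0.031, -0.031, 0.004], "claw": 0}
    - {"turn": [-0.005, -0.029, -0.022], "linear": [-0.031, -0.031, 0.004], "claw": 0}
    - {"turn": [-0.005, -0.029, -0.022], "linear": [-0.031, -0.031, 0.004], "claw": 0}

```text
time_s: 1.15
tcp_pos: [0.4175, 0.2496, 0.242]
tcp_rot: [179.0, 16.8, 178.0]
ft_force: [0.1, 1.4, -0.6]
gripper_width: 0.0852
grip_force: 0.0
```

Request:
send_rows:
  increments:
    - {"turn": [-0.005, -0.029, -0.022], "linear": [-0.031, -0.031, 0.004], "claw": 0}
    - {"turn": [-0.005, -0.029, -0.022], "linear": [-0.031, -0.031, 0.004], "claw": 0}
    - {"turn": [-0.005, -0.029, -0.022], "linear": [-0.031, -0.031, 0.004], "claw": 0}
    - {"turn": [-0.005, -0.029, -0.022], "linear": [-0.031, -0.031, 0.004], "claw": 0}
    - {"turn": [-0.005, -0.029, -0.022], "linear": [-0.031, -0.031, 0.004], "claw": 0}

```text
time_s: 1.65
tcp_pos: [0.572, 0.0964, 0.2748]
tcp_rot: [179.9, 25.2, -175.4]
ft_force: [0.1, -0.6, 0.3]
gripper_width: 0.0853
grip_force: 0.0
```

```bash
python3 - <<'E'
from h import *
from station import arm
s=arm.read_state();print(s["tcp_pos"],s["tcp_rot"],s["joint_pos"],s["time_s"],s["ft_force"])
p,R=pose(s);d=arm.snapshot("wrist");np.savez("w1.npz",p=p,q=R.as_quat(),**d);cv2.imwrite("pics/w1.png",d["frame"])
P=pts(d)@R.as_matrix().T+p
for m,st,c in blobs(d,(0,150,60),(8,255,255),1500):
    m=cv2.erode(m.astype(np.uint8),np.ones((5,5)))>0
    q=P[m&(d["range_z"]>0)];nv=np.linalg.svd(q-q.mean(0),full_matrices=False)[2][2];nv*=np.sign(nv[2])
    print(c,st,q.mean(0),nv,"tilt",np.degrees(np.arccos(nv[2])),"yaw",np.degrees(np.arctan2(-nv[1],-nv[0])))
    B=bayR(0).as_matrix();r=cv2.minAreaRect(((q-q.mean(0))@B)[:,:2].astype(np.float32)*1000);print(r)
E
```

```text
[0.572  0.0964 0.2748] [ 179.942    25.1969 -175.3612] [  5.4074  -2.0339 115.9341  -0.4112  40.9049 -88.9938] 1.65 [ 0.1291 -0.5575  0.3206]
[326.391  195.6203] [ 289  164   81   64 4632] [0.637  0.1053 0.1454] [-0.4156 -0.0458  0.9084] tilt 24.718420409250374 yaw 6.2881637151855765
((-0.45720481872558594, 4.742641448974609), (59.185420989990234, 71.04576110839844), 4.452355861663818)
```

View pics/w1.png

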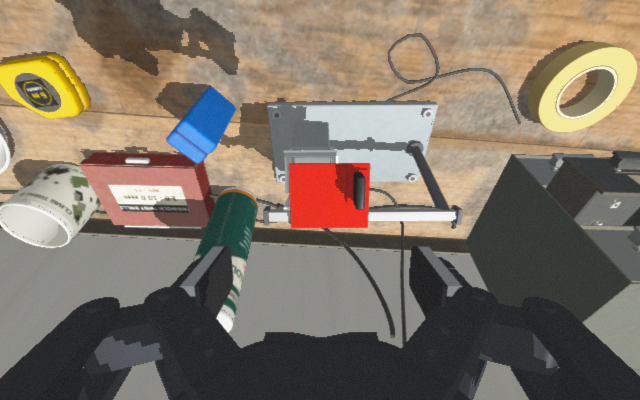

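The wrist view shows the gate's red plate at columns 289–370, rows 164–228. The fin is at (360,190), the bay's front lip at (286–338,155), and the spray can close to the rail at its -y end, around (230,220).

```bash
python3 - <<'E'
from h import *
d=dict(np.load("w1.npz"));p=d["p"];R=Ro.from_quat(d["q"]);P=pts(d)@R.as_matrix().T+p
B=bayR(4.8).as_matrix();c0=np.array([.637,.1053,.1454])
L=(P-c0)@B*1000
m=blobs(d,(0,150,60),(8,255,255),1500)[0][0]
q=L[m];print("gate lo/hi",np.percentile(q,1,0),np.percentile(q,99,0),"med z",np.median(q[:,2]))
h=cv2.cvtColor(d["frame"],cv2.COLOR_BGR2HSV)
fin=np.zeros(m.shape,bool);fin[168:212,350:372]=h[168:212,350:372,2]<70
q=L[fin];print("fin",fin.sum(),np.percentile(q,[2,50,98],axis=0))
for r in (150,152,154,156,158,160,162):
    print(r,[(int(u),*L[r,u].round().astype(int)) for u in (278,283,286,290,312,330,334,338,341,346)])
W=P[(P[...,2]>.18)&(P[...,0]>.55)&(P[...,0]<.8)&(abs(P[...,1])<.12)];print("tall",len(W),np.percentile(W,[2,50,98],axis=0))
E
```

```text
gate lo/hi [-31.1933 -32.0025  -1.6966] [30.959  41.7743  4.2719] med z -0.07369169303684764
fin 230 [[-25.073   26.6449   7.2265]
 [-14.6486  27.8264  26.4645]
 [  1.131   32.1071  28.7302]]
150 [(278, np.int64(-30), np.int64(-61), np.int64(-132)), (283, np.int64(-30), np.int64(-54), np.int64(-132)), (286, np.int64(-41), np.int64(-38), np.int64(-29)), (290, np.int64(-41), np.int64(-34), np.int64(-29)), (312, np.int64(-41), np.int64(-12), np.int64(-29)), (330, np.int64(-41), np.int64(6), np.int64(-29)), (334, np.int64(-41), np.int64(10), np.int64(-27)), (338, np.int64(-30), np.int64(21), np.int64(-133)), (341, np.int64(-30), np.int64(25), np.int64(-132)), (346, np.int64(-30), np.int64(31), np.int64(-134))]
152 [(278, np.int64(-28), np.int64(-61), np.int64(-133)), (283, np.int64(-39), np.int64(-41), np.int64(-29)), (286, np.int64(-39), np.int64(-38), np.int64(-27)), (290, np.int64(-39), np.int64(-34), np.int64(-28)), (312, np.int64(-39), np.int64(-12), np.int64(-28)), (330, np.int64(-39), np.int64(6), np.int64(-27)), (334, np.int64(-39), np.int64(10), np.int64(-28)), (338, np.int64(-2
[... 2147 characters left out ...]
64(-15), np.int64(25), np.int64(-140)), (346, np.int64(-15), np.int64(32), np.int64(-140))]
162 [(278, np.int64(-13), np.int64(-63), np.int64(-141)), (283, np.int64(-13), np.int64(-56), np.int64(-141)), (286, np.int64(-24), np.int64(-43), np.int64(-63)), (290, np.int64(-23), np.int64(-39), np.int64(-69)), (312, np.int64(-17), np.int64(-14), np.int64(-111)), (330, np.int64(-18), np.int64(9), np.int64(-101)), (334, np.int64(-24), np.int64(12), np.int64(-64)), (338, np.int64(-12), np.int64(21), np.int64(-141)), (341, np.int64(-13), np.int64(25), np.int64(-140)), (346, np.int64(-13), np.int64(32), np.int64(-140))]
tall 6527 [[0.5503 0.0096 0.1928]
 [0.5579 0.0392 0.3209]
 [0.7693 0.0543 0.3349]]
```

```bash
cat >> h.py <<'E'
YAW=4.8
B0=bayR(YAW);BO=np.array([.637,.1053,.1454])+B0.as_matrix()@[-.010,-.014,-.110]
def b2w(v): return BO+B0.as_matrix()@np.array(v)
def w2b(p): return B0.as_matrix().T@(np.array(p)-BO)
E
python3 - <<'E'
from h import *
from station import arm
p,R=pose(arm.read_state());print(BO,w2b(p)*1e3)
rows(p,R,b2w([0,.045,.170]),B0*flip,5)
E
```

```text
[0.6755 0.0945 0.0415] [ 10.9082   6.2933 255.5573]
n 5 turn [-0.0009  0.0024 -0.0006] lin [0.0023 0.0078 0.0171] | norm mm 18.907533565987357 deg 0.1507268615307459
```

Request:
send_rows:
  increments:
    - {"turn": [-0.001, 0.002, -0.001], "linear": [0.002, 0.008, 0.017], "claw": 0}
    - {"turn": [-0.001, 0.002, -0.001], "linear": [0.002, 0.008, 0.017], "claw": 0}
    - {"turn": [-0.001, 0.002, -0.001], "linear": [0.002, 0.008, 0.017], "claw": 0}
    - {"turn": [-0.001, 0.002, -0.001], "linear": [0.002, 0.008, 0.017], "claw": 0}
    - {"turn": [-0.001, 0.002, -0.001], "linear": [0.003, 0.007, 0.017], "claw": 0}

```text
time_s: 2.2
tcp_pos: [0.5938, 0.1397, 0.1923]
tcp_rot: [179.8, 24.6, -175.1]
ft_force: [0.8, -0.5, 0.6]
gripper_width: 0.0852
grip_force: 0.0
```

Request:
send_rows:
  increments:
    - {"turn": [0, 0, 0], "linear": [0, 0, 0.01], "claw": 0}
    - {"turn": [0, 0, 0], "linear": [0, 0, 0.01], "claw": 0}
    - {"turn": [0, 0, 0], "linear": [0, 0, 0.01], "claw": 0}
    - {"turn": [0, 0, 0], "linear": [0, 0, 0.01], "claw": 0}
    - {"turn": [0, 0, 0], "linear": [0, 0, 0], "claw": 60}

```text
time_s: 2.7
tcp_pos: [0.6103, 0.1404, 0.1555]
tcp_rot: [179.8, 24.5, -175.1]
ft_force: [-1.2, 0.1, 0.0]
gripper_width: 0.0731
grip_force: 0.0
```

```bash
python3 - <<'E'
from h import *
from station import arm
s=arm.read_state();p,R=pose(s);print(w2b(p)*1e3,s["tcp_rot"],s["ft_force"],s["gripper_width"])
d=arm.snapshot("wrist");cv2.imwrite("pics/w2.png",d["frame"])
E
```

```text
[ -7.2099  51.2256 129.1473] [ 179.7826   24.4796 -175.1019] [-1.2057  0.1132  0.0376] 0.07308614208529443
```

View pics/w2.png

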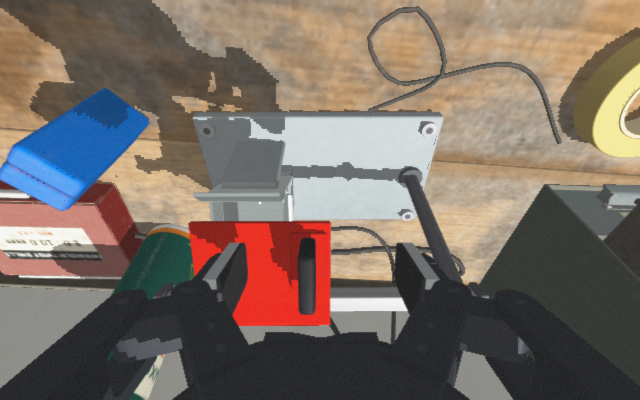

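The fin's top is at (307,275), and the jaws are centred near column 320. I shift about 6 mm towards -y and 7 mm towards +x of the bay, then grip.

Request:
send_rows:
  increments:
    - {"turn": [0, 0, 0], "linear": [-0.004, -0.003, 0], "claw": 100}
    - {"turn": [0, 0, 0], "linear": [-0.003, -0.003, 0], "claw": 140}
    - {"turn": [0, 0, 0], "linear": [0, 0, 0], "claw": 180}
    - {"turn": [0, 0, 0], "linear": [0, 0, 0], "claw": 255}
    - {"turn": [0, 0, 0], "linear": [0, 0, 0], "claw": 255}

```text
time_s: 3.25
tcp_pos: [0.6177, 0.1352, 0.1605]
tcp_rot: [179.8, 24.6, -175.1]
ft_force: [-0.7, -1.0, 3.3]
gripper_width: 0.0068
grip_force: 60.6
```

Request:
send_rows:
  increments:
    - {"turn": [0, 0, 0], "linear": [0, 0, 0], "claw": 255}
    - {"turn": [0, 0, 0], "linear": [0, 0, 0], "claw": 255}
    - {"turn": [0, 0, 0], "linear": [0, 0, 0], "claw": 255}

```text
time_s: 3.55
tcp_pos: [0.6177, 0.1353, 0.1605]
tcp_rot: [179.8, 24.7, -175.1]
ft_force: [-2.6, -1.3, 6.1]
gripper_width: 0.0066
grip_force: 61.1
```

```bash
python3 - <<'E'
from h import *
from station import arm
s=arm.read_state();p,R=pose(s);print(w2b(p)*1e3,s["tcp_rot"],s["ft_force"],s["gripper_width"],s["grip_force"])
rows(p,R,p+B0.as_matrix()@[0,.086,0],R,10)
E
```

```text
[  1.2503  45.5494 130.7385] [ 179.7848   24.6531 -175.0595] [-2.5509 -1.3073  6.0697] 0.006639265992956046 61.0944664478302
n 10 turn [0. 0. 0.] lin [-0.      0.0086  0.    ] | norm mm 8.599999999999998 deg 0.0
```

Request:
send_rows:
  increments:
    - {"turn": [0, 0, 0], "linear": [0, 0.008, 0], "claw": 255}
    - {"turn": [0, 0, 0], "linear": [0, 0.009, 0], "claw": 255}
    - {"turn": [0, 0, 0], "linear": [0, 0.009, 0], "claw": 255}
    - {"turn": [0, 0, 0], "linear": [0, 0.009, 0], "claw": 255}
    - {"turn": [0, 0, 0], "linear": [0, 0.009, 0], "claw": 255}

```text
time_s: 4.05
tcp_pos: [0.6138, 0.1796, 0.1605]
tcp_rot: [179.8, 24.6, -175.1]
ft_force: [-1.5, -2.3, 4.6]
gripper_width: 0.0067
grip_force: 60.9
```

Request:
send_rows:
  increments:
    - {"turn": [0, 0, 0], "linear": [0, 0.009, 0], "claw": 255}
    - {"turn": [0, 0, 0], "linear": [0, 0.009, 0], "claw": 255}
    - {"turn": [0, 0, 0], "linear": [0, 0.009, 0], "claw": 255}
    - {"turn": [0, 0, 0], "linear": [0, 0.009, 0], "claw": 255}
    - {"turn": [0, 0, 0], "linear": [0, 0.005, 0], "claw": 255}

```text
time_s: 4.55
tcp_pos: [0.6102, 0.221, 0.1605]
tcp_rot: [179.8, 24.6, -175.0]
ft_force: [-0.9, -1.7, 5.3]
gripper_width: 0.0065
grip_force: 61.0
```

```bash
python3 - <<'E'
from h import *
from station import arm
s=arm.read_state();p,R=pose(s);print(w2b(p)*1e3,s["tcp_rot"],s["ft_force"],s["gripper_width"],s["grip_force"])
E
```

```text
[  0.928  131.573  130.8866] [ 179.7562   24.6444 -175.0451] [-0.883  -1.6738  5.3044] 0.006512921612792995 61.0137677192688
```

Request:
send_rows:
  increments:
    - {"turn": [0, 0, 0], "linear": [0, 0, 0], "claw": 120}
    - {"turn": [0, 0, 0], "linear": [0, 0, 0], "claw": 60}
    - {"turn": [0, 0, 0], "linear": [0, 0, 0], "claw": 0}
    - {"turn": [0, 0, 0], "linear": [0, 0, -0.02], "claw": 0}
    - {"turn": [0, 0, 0], "linear": [0, 0, -0.03], "claw": 0}

```text
time_s: 5.05
tcp_pos: [0.5876, 0.2171, 0.203]
tcp_rot: [179.8, 24.3, -175.1]
ft_force: [0.7, -0.9, 0.5]
gripper_width: 0.0782
grip_force: 0.0
```

Request:
send_rows:
  increments:
    - {"turn": [0, 0, 0], "linear": [0, -0.033, -0.015], "claw": 0}
    - {"turn": [0, 0, 0], "linear": [0, -0.033, -0.015], "claw": 0}
    - {"turn": [0, 0, 0], "linear": [0, -0.033, -0.015], "claw": 0}
    - {"turn": [0, 0, 0], "linear": [0, -0.032, -0.015], "claw": 0}
    - {"turn": [0, 0, 0], "linear": [0, 0, 0], "claw": 0}

```text
time_s: 5.55
tcp_pos: [0.5769, 0.0819, 0.262]
tcp_rot: [179.8, 24.8, -175.3]
ft_force: [0.6, 0.0, -0.4]
gripper_width: 0.0855
grip_force: 0.0
```

```bash
python3 - <<'E'
from h import *
from station import arm
s=arm.read_state();print(s["tcp_rot"],s["time_s"])
p,R=pose(s);print(w2b(p)*1e3);d=arm.snapshot("wrist");np.savez("w3.npz",p=p,q=R.as_quat(),**d);cv2.imwrite("pics/w3.png",d["frame"])
L=((pts(d)@R.as_matrix().T+p)-BO)@B0.as_matrix()*1000
np.save("L3.npy",L)
def ext(zl,zh,xl,xh,yl=-60,yh=60):
    m=(L[...,2]>zl)&(L[...,2]<zh)&(L[...,0]>xl)&(L[...,0]<xh)&(L[...,1]>yl)&(L[...,1]<yh)&(d["range_z"]>0)
    q=L[m];print((zl,zh,xl,xh),m.sum(),np.percentile(q,[1,50,99],axis=0).round(1).tolist() if len(q) else "")
ext(70,90,-50,-15);ext(94,112,10,60);ext(30,55,-25,25);ext(-8,10,-20,20,-20,20);ext(103,114,-30,50,60,200)
E
```

```text
[ 179.8026   24.8364 -175.3348] 5.55
[  3.2119  -4.2469 241.7894]
(70, 90, -50, -15) 378 [[-30.8, -26.4, 70.7], [-27.5, -0.2, 79.3], [-23.4, 26.0, 82.8]]
(94, 112, 10, 60) 1720 [[22.9, -45.0, 94.4], [29.4, 4.3, 103.4], [39.1, 58.8, 107.3]]
(30, 55, -25, 25) 828 [[-19.2, -30.5, 31.0], [10.6, 0.5, 45.0], [23.6, 29.9, 54.5]]
(-8, 10, -20, 20) 822 [[-12.6, -19.4, -2.0], [2.9, -0.3, -0.2], [19.6, 19.9, 1.6]]
(103, 114, -30, 50) 5254 [[-22.1, 65.8, 104.0], [10.1, 101.8, 110.0], [41.1, 145.8, 113.5]]
```

View pics/w3.png

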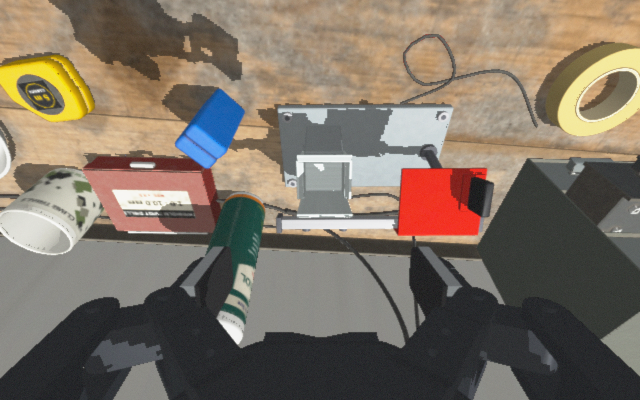

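The gate is open: red plate at columns 400–487, bay mouth clear at (325,180), and the bay frame checks to within 1 mm. Next is the case.

```bash
python3 - <<'E'
from h import *
from station import arm
p,R=pose(arm.read_state())
rows(p,R,np.array([.477,-.267,.25]),Ro.from_euler("xyz",[180,0,180],degrees=True),10)
E
```

```text
n 10 turn [0.0022 0.0431 0.0081] lin [ 0.0115 -0.0346 -0.0019] | norm mm 36.46715673246964 deg 2.517185446920593
```

Request:
send_rows:
  increments:
    - {"turn": [0.002, 0.043, 0.008], "linear": [0.011, -0.035, -0.002], "claw": 0}
    - {"turn": [0.002, 0.043, 0.008], "linear": [0.011, -0.035, -0.002], "claw": 0}
    - {"turn": [0.002, 0.043, 0.008], "linear": [0.011, -0.035, -0.002], "claw": 0}
    - {"turn": [0.002, 0.043, 0.008], "linear": [0.011, -0.035, -0.002], "claw": 0}
    - {"turn": [0.002, 0.043, 0.008], "linear": [0.011, -0.035, -0.002], "claw": 0}

```text
time_s: 6.1
tcp_pos: [0.5328, -0.0934, 0.2484]
tcp_rot: [179.5, 12.1, -177.4]
ft_force: [0.1, 0.9, 1.4]
gripper_width: 0.0854
grip_force: 0.0
```

Request:
send_rows:
  increments:
    - {"turn": [0.002, 0.043, 0.008], "linear": [0.011, -0.035, -0.002], "claw": 0}
    - {"turn": [0.002, 0.043, 0.008], "linear": [0.011, -0.035, -0.002], "claw": 0}
    - {"turn": [0.002, 0.043, 0.008], "linear": [0.011, -0.035, -0.002], "claw": 0}
    - {"turn": [0.002, 0.043, 0.008], "linear": [0.011, -0.033, -0.002], "claw": 0}
    - {"turn": [0.002, 0.043, 0.008], "linear": [0.011, -0.033, -0.002], "claw": 0}

```text
time_s: 6.6
tcp_pos: [0.4826, -0.2661, 0.2503]
tcp_rot: [179.9, -0.2, -179.7]
ft_force: [0.1, -0.4, -1.0]
gripper_width: 0.0853
grip_force: 0.0
```

```bash
python3 - <<'E'
from h import *
from station import arm
s=arm.read_state();print(s["tcp_pos"],s["tcp_rot"],s["time_s"])
p,R=pose(s);d=arm.snapshot("wrist");np.savez("w4.npz",p=p,q=R.as_quat(),**d);cv2.imwrite("pics/w4.png",d["frame"])
P=pts(d)@R.as_matrix().T+p
for m,st,c in blobs(d,(100,120,50),(128,255,255),300):
    q=P[m&(d["range_z"]>0)&(P[...,2]>.088)]
    if len(q)<50: continue
    r=cv2.minAreaRect(q[:,:2].astype(np.float32)*1000);print(c,st,r,np.percentile(q[:,2],[5,95]))
E
```

```text
[ 0.4826 -0.2661  0.2503] [ 179.8635   -0.2396 -179.6592] 6.6
[319.3964 177.5152] [ 296  151   47   53 1675] ((473.4324951171875, -267.2181701660156), (39.832366943359375, 34.450592041015625), 68.32852935791016) [0.0946 0.0992]
[231.1836 214.4526] [ 198  183   65   64 2048] ((516.9656982421875, -364.82208251953125), (34.66899108886719, 39.428749084472656), 39.69597244262695) [0.0933 0.0992]
[502.1631 282.8901] [ 470  256   71   52 1674] ((543.2789306640625, -124.26786804199219), (225.4898223876953, 30.730554580688477), 52.86184310913086) [0.0886 0.2959]
```

View pics/w4.png

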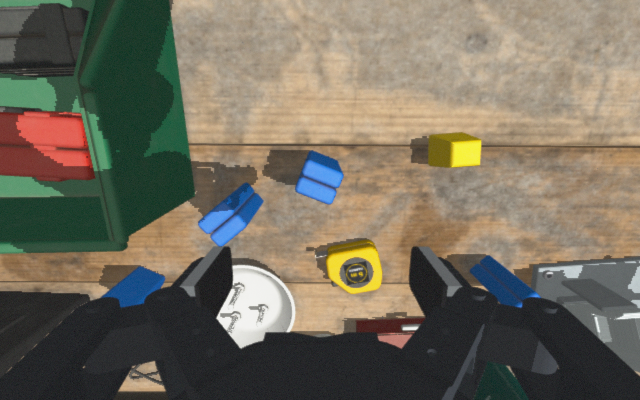

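The target is the blue case at (319,177), with its top centre at about (0.4735,-0.267) and its 40 mm side along 68°. A decoy case sits at (231,214) and the tape measure at (355,267); both are clear of the fingers.

```bash
python3 - <<'E'
from h import *
from station import arm
p,R=pose(arm.read_state())
Rt=Ro.from_euler("xyz",[180,0,180-21.7],degrees=True);print(Rt.as_matrix()[:,1])
rows(p,R,np.array([.4735,-.267,.135]),Rt,5)
E
```

```text
[0.3697 0.9291 0.    ]
n 5 turn [-0.0009 -0.0008  0.0765] lin [0.0018 0.0006 0.0232] | norm mm 23.25152885050296 deg 4.385959045701968
```

Request:
send_rows:
  increments:
    - {"turn": [-0.001, -0.001, 0.076], "linear": [0.002, 0.001, 0.023], "claw": 0}
    - {"turn": [-0.001, -0.001, 0.076], "linear": [0.002, 0.001, 0.023], "claw": 0}
    - {"turn": [-0.001, -0.001, 0.077], "linear": [0.002, 0, 0.023], "claw": 0}
    - {"turn": [-0.001, -0.001, 0.077], "linear": [0.002, 0, 0.023], "claw": 0}
    - {"turn": [-0.001, -0.001, 0.077], "linear": [0.002, 0, 0.023], "claw": 0}

```text
time_s: 7.15
tcp_pos: [0.4733, -0.2607, 0.1346]
tcp_rot: [179.6, 0.1, 158.2]
ft_force: [0.2, -0.6, -0.2]
gripper_width: 0.0854
grip_force: 0.0
```

Request:
send_rows:
  increments:
    - {"turn": [0, 0, 0], "linear": [0, 0, 0], "claw": 0}

```text
time_s: 7.25
tcp_pos: [0.4704, -0.259, 0.132]
tcp_rot: [179.5, -0.4, 158.4]
ft_force: [-0.1, 0.4, 0.3]
gripper_width: 0.0849
grip_force: 0.0
```

```bash
python3 - <<'E'
from h import *
from station import arm
s=arm.read_state();p,R=pose(s);print(p,s["tcp_rot"])
rows(p,R,np.array([.4735,-.267,.069]),Ro.from_euler("xyz",[180,0,180-21.7],degrees=True),5)
E
```

```text
[ 0.4704 -0.259   0.132 ] [179.5013  -0.3993 158.4344]
n 5 turn [ 0.0017 -0.0014  0.0005] lin [-0.0012 -0.0013  0.0126] | norm mm 12.720018129548468 deg 0.13049667413775207
```

Request:
send_rows:
  increments:
    - {"turn": [0.002, -0.001, 0], "linear": [-0.003, -0.003, 0.003], "claw": 0}
    - {"turn": [0.002, -0.001, 0], "linear": [-0.003, -0.003, 0.01], "claw": 0}
    - {"turn": [0.002, -0.001, 0], "linear": [0, -0.001, 0.017], "claw": 0}
    - {"turn": [0.002, -0.001, 0], "linear": [0, 0, 0.017], "claw": 0}
    - {"turn": [0, -0.001, 0], "linear": [0, 0, 0.014], "claw": 0}

```text
time_s: 7.75
tcp_pos: [0.4776, -0.2714, 0.0755]
tcp_rot: [-179.9, 0.5, 158.4]
ft_force: [-0.1, 0.1, 0.6]
gripper_width: 0.0856
grip_force: 0.0
```

Request:
send_rows:
  increments:
    - {"turn": [0, 0, 0], "linear": [0, 0, 0], "claw": 0}
    - {"turn": [0, 0, 0], "linear": [0, 0, 0], "claw": 40}

```text
time_s: 7.95
tcp_pos: [0.4769, -0.271, 0.0757]
tcp_rot: [-179.9, 0.4, 158.4]
ft_force: [0.0, -0.1, 0.2]
gripper_width: 0.0733
grip_force: 0.0
```

```bash
python3 - <<'E'
from h import *
from station import arm
s=arm.read_state();p,R=pose(s);print(p,s["tcp_rot"],s["ft_force"])
rows(p,R,np.array([.4735,-.267,.069]),Ro.from_euler("xyz",[180,0,180-21.7],degrees=True),2)
E
```

```text
[ 0.4769 -0.271   0.0757] [-179.912     0.4495  158.3962] [ 0.0247 -0.1053  0.1723]
n 2 turn [-0.0008  0.0039  0.0008] lin [0.0024 0.0012 0.0033] | norm mm 4.253233210548027 deg 0.23398374955142945
```

Request:
send_rows:
  increments:
    - {"turn": [-0.001, 0.004, 0.001], "linear": [0.002, 0.001, 0.003], "claw": 40}
    - {"turn": [0, 0.003, 0], "linear": [0.002, 0.001, 0.003], "claw": 40}
    - {"turn": [0, 0, 0], "linear": [0, 0, 0], "claw": 90}
    - {"turn": [0, 0, 0], "linear": [0, 0, 0], "claw": 140}
    - {"turn": [0, 0, 0], "linear": [0, 0, 0], "claw": 255}

```text
time_s: 8.45
tcp_pos: [0.4741, -0.2677, 0.07]
tcp_rot: [-180.0, 0.1, 158.3]
ft_force: [-0.2, -0.5, -1.2]
gripper_width: 0.0398
grip_force: 60.5
```

Request:
send_rows:
  increments:
    - {"turn": [0, 0, 0], "linear": [0, 0, 0], "claw": 255}
    - {"turn": [0, 0, 0], "linear": [0, 0, 0], "claw": 255}
    - {"turn": [0, 0, 0], "linear": [0, 0, 0], "claw": 255}

```text
time_s: 8.75
tcp_pos: [0.4741, -0.2677, 0.0699]
tcp_rot: [-180.0, 0.1, 158.3]
ft_force: [0.2, -0.8, 2.7]
gripper_width: 0.0394
grip_force: 60.7
```

```bash
python3 - <<'E'
from h import *
from station import arm
s=arm.read_state();p,R=pose(s);print(p,s["tcp_rot"],s["ft_force"],s["gripper_width"],s["grip_force"])
pu=p+[0,0,.1]
rows(p,R,pu,R,3)
rows(pu,R,np.array([.53,-.08,.30]),B0*flip,8)   # via
rows(pu,R,b2w([0,0,.225]),B0*flip,14);print(b2w([0,0,.225]))
E
```

```text
[ 0.4741 -0.2677  0.0699] [-179.9644    0.0854  158.325 ] [ 0.1542 -0.785   2.7206] 0.03944080426251447 60.713521242141724
n 3 turn [0. 0. 0.] lin [-0.     -0.     -0.0333] | norm mm 33.33333333333334 deg 0.0
n 8 turn [-0.0127 -0.0534 -0.0568] lin [-0.0058  0.0251 -0.0152] | norm mm 29.86162364238391 deg 4.5258919026673885
n 14 turn [-0.0073 -0.0305 -0.0325] lin [-0.0044  0.0266 -0.0042] | norm mm 27.293520887343774 deg 2.5862239443813646
[0.5807 0.0865 0.2454]
```

Request:
send_rows:
  increments:
    - {"turn": [0, 0, 0], "linear": [0, 0, -0.01], "claw": 255}
    - {"turn": [0, 0, 0], "linear": [0, 0, -0.03], "claw": 255}
    - {"turn": [0, 0, 0], "linear": [0, 0, -0.035], "claw": 255}
    - {"turn": [0, 0, 0], "linear": [0, 0, -0.035], "claw": 255}
    - {"turn": [0, 0, 0], "linear": [0, 0, -0.03], "claw": 255}

```text
time_s: 9.25
tcp_pos: [0.4734, -0.2672, 0.2114]
tcp_rot: [-180.0, 0.0, 158.3]
ft_force: [0.3, -0.2, -1.0]
gripper_width: 0.0397
grip_force: 60.6
```

```bash
python3 - <<'E'
from h import *
from station import arm
s=arm.read_state();p,R=pose(s);print(p,s["tcp_rot"],s["ft_force"],s["gripper_width"],s["grip_force"])
rows(p,R,b2w([0,0,.225]),B0*flip,15)
E
```

```text
[ 0.4734 -0.2672  0.2114] [-179.9656    0.0433  158.3288] [ 0.3473 -0.1775 -1.0203] 0.039730135423401224 60.57610273361206
n 15 turn [-0.0068 -0.0285 -0.0303] lin [-0.0036  0.0247 -0.0012] | norm mm 25.00725138701757 deg 2.415511687563706
```

Request:
send_rows:
  increments:
    - {"turn": [-0.007, -0.028, -0.03], "linear": [-0.004, 0.025, -0.001], "claw": 255}
    - {"turn": [-0.007, -0.028, -0.03], "linear": [-0.004, 0.025, -0.001], "claw": 255}
    - {"turn": [-0.007, -0.028, -0.03], "linear": [-0.004, 0.025, -0.001], "claw": 255}
    - {"turn": [-0.007, -0.028, -0.03], "linear": [-0.004, 0.025, -0.001], "claw": 255}
    - {"turn": [-0.007, -0.028, -0.03], "linear": [-0.004, 0.025, -0.001], "claw": 255}

```text
time_s: 9.75
tcp_pos: [0.5309, -0.1538, 0.217]
tcp_rot: [178.6, 8.2, 166.9]
ft_force: [0.3, -0.3, -1.9]
gripper_width: 0.0395
grip_force: 60.5
```

Request:
send_rows:
  increments:
    - {"turn": [-0.007, -0.028, -0.03], "linear": [-0.004, 0.025, -0.001], "claw": 255}
    - {"turn": [-0.007, -0.028, -0.03], "linear": [-0.004, 0.025, -0.001], "claw": 255}
    - {"turn": [-0.007, -0.028, -0.03], "linear": [-0.004, 0.025, -0.001], "claw": 255}
    - {"turn": [-0.007, -0.028, -0.03], "linear": [-0.004, 0.025, -0.001], "claw": 255}
    - {"turn": [-0.007, -0.028, -0.03], "linear": [-0.004, 0.025, -0.001], "claw": 255}

```text
time_s: 10.25
tcp_pos: [0.5694, -0.034, 0.229]
tcp_rot: [178.4, 16.4, 175.5]
ft_force: [0.1, -0.6, -2.4]
gripper_width: 0.0393
grip_force: 60.5
```

Request:
send_rows:
  increments:
    - {"turn": [-0.007, -0.029, -0.03], "linear": [-0.004, 0.025, -0.001], "claw": 255}
    - {"turn": [-0.007, -0.029, -0.03], "linear": [-0.004, 0.025, -0.001], "claw": 255}
    - {"turn": [-0.007, -0.029, -0.03], "linear": [-0.004, 0.025, -0.001], "claw": 255}
    - {"turn": [-0.007, -0.029, -0.03], "linear": [-0.004, 0.015, -0.001], "claw": 255}
    - {"turn": [0, 0, 0], "linear": [0, 0, 0], "claw": 255}

```text
time_s: 10.75
tcp_pos: [0.5854, 0.0558, 0.2398]
tcp_rot: [179.3, 23.1, -177.3]
ft_force: [0.1, -0.7, -1.6]
gripper_width: 0.0397
grip_force: 60.7
```

Request:
send_rows:
  increments:
    - {"turn": [0, 0, 0], "linear": [0, 0, 0], "claw": 255}

```text
time_s: 10.85
tcp_pos: [0.5859, 0.0542, 0.2398]
tcp_rot: [179.3, 23.1, -177.4]
ft_force: [-0.3, -0.5, -1.7]
gripper_width: 0.0393
grip_force: 60.7
```

```bash
python3 - <<'E'
from h import *
from station import arm
s=arm.read_state();p,R=pose(s);print(w2b(p)*1e3,s["tcp_rot"],s["gripper_width"])
rows(p,R,b2w([-.001,0,.195]),B0*flip,5)
d=arm.snapshot("wrist");np.savez("w5.npz",p=p,q=R.as_quat(),**d)
# case in tool frame
L=((pts(d)@R.as_matrix().T+p)-BO)@B0.as_matrix()*1000;T=pts(d)*1000
for m,st,c in blobs(d,(100,120,50),(128,255,255),300):
    q=T[m&(d["range_z"]>0)];print(c,st,np.percentile(q,[2,50,98],axis=0).round(1).tolist())
cv2.imwrite("pics/w5.png",d["frame"])
E
```

```text
[ -0.1424 -32.6513 218.9172] [ 179.2943   23.1059 -177.3923] 0.03928924509257526
n 5 turn [-0.0007 -0.0066 -0.007 ] lin [0.0002 0.0065 0.0048] | norm mm 8.096637560878863 deg 0.5524520332285627
[232.1294 141.7959] [ 197   99   68   84 3239] [[15.3, -107.4, 133.0], [46.5, -83.1, 147.1], [81.4, -65.2, 216.9]]
[320.4124 269.1684] [  269   196   104   140 11960] [[-13.9, -18.0, -29.6], [13.0, 0.1, -27.4], [17.9, 18.7, 52.8]]
```

View pics/w5.png

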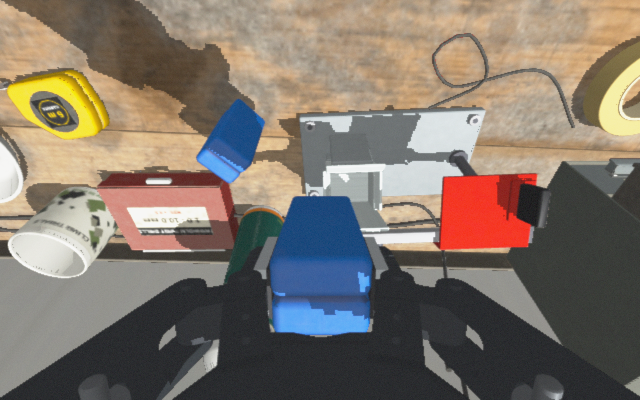

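The case hangs straight and centred in the jaws at (320,270). The bay mouth is at (355,195) and the gate is clear, so I centre over the bay next.

Request:
send_rows:
  increments:
    - {"turn": [-0.001, -0.008, -0.009], "linear": [0, 0.008, 0], "claw": 255}
    - {"turn": [-0.001, -0.008, -0.009], "linear": [0, 0.008, 0], "claw": 255}
    - {"turn": [-0.001, -0.008, -0.009], "linear": [0, 0.008, 0], "claw": 255}
    - {"turn": [-0.001, -0.009, -0.008], "linear": [0, 0.008, 0], "claw": 255}
    - {"turn": [0, 0, 0], "linear": [0, 0, 0], "claw": 255}

```text
time_s: 11.4
tcp_pos: [0.5841, 0.0873, 0.2401]
tcp_rot: [179.9, 25.1, -175.1]
ft_force: [-0.7, -0.1, -1.9]
gripper_width: 0.0393
grip_force: 60.7
```

Request:
send_rows:
  increments:
    - {"turn": [0, 0, 0], "linear": [0, 0, 0], "claw": 255}

```text
time_s: 11.5
tcp_pos: [0.5845, 0.0866, 0.2403]
tcp_rot: [179.9, 25.1, -175.2]
ft_force: [-0.1, -0.1, -1.0]
gripper_width: 0.0392
grip_force: 60.7
```

```bash
python3 - <<'E'
from h import *
from station import arm
s=arm.read_state();p,R=pose(s);print(w2b(p)*1e3,s["tcp_rot"],(B0*flip).as_euler("xyz",degrees=True),s["gripper_width"])
rows(p,R,b2w([-.001,0,.185]),B0*flip,4)
E
```

```text
[  1.2506  -0.2667 218.8195] [ 179.9471   25.1078 -175.1834] [-180.    25.  -175.2] 0.03920608464639787
n 4 turn [0.0003 0.0005 0.0001] lin [0.0006 0.0001 0.0085] | norm mm 8.47383126679597 deg 0.03106474244571475
```

Request:
send_rows:
  increments:
    - {"turn": [0, 0, 0], "linear": [0.001, 0, 0.012], "claw": 255}
    - {"turn": [0, 0, 0], "linear": [0.001, 0, 0.015], "claw": 255}
    - {"turn": [0, 0, 0], "linear": [0, 0, 0.015], "claw": 255}
    - {"turn": [0, 0, 0], "linear": [0, 0, 0.015], "claw": 255}
    - {"turn": [0, 0, 0], "linear": [0, 0, 0.01], "claw": 255}

```text
time_s: 12.0
tcp_pos: [0.6105, 0.0881, 0.1759]
tcp_rot: [179.9, 24.9, -175.3]
ft_force: [0.0, -0.9, -1.5]
gripper_width: 0.0392
grip_force: 60.7
```

Request:
send_rows:
  increments:
    - {"turn": [0, 0, 0], "linear": [0, 0, 0], "claw": 255}

```text
time_s: 12.1
tcp_pos: [0.61, 0.0881, 0.1757]
tcp_rot: [179.9, 24.8, -175.3]
ft_force: [0.4, 0.0, -1.7]
gripper_width: 0.039
grip_force: 60.7
```

```bash
python3 - <<'E'
from h import *
from station import arm
s=arm.read_state();p,R=pose(s);print(w2b(p)*1e3,s["tcp_rot"],s["ft_force"],s["gripper_width"])
E
```

```text
[ -2.8306  -0.8715 149.4503] [ 179.9339   24.83   -175.2603] [ 0.3849  0.0273 -1.6926] 0.03902865629774414
```

Request:
send_rows:
  increments:
    - {"turn": [0, 0, 0], "linear": [-0.002, 0.001, 0.005], "claw": 255}
    - {"turn": [0, 0, 0], "linear": [-0.001, 0, 0.013], "claw": 255}
    - {"turn": [0, 0, 0], "linear": [0, 0, 0.013], "claw": 255}
    - {"turn": [0, 0, 0], "linear": [0, 0, 0.013], "claw": 255}
    - {"turn": [0, 0, 0], "linear": [0, 0, 0.008], "claw": 255}

```text
time_s: 12.6
tcp_pos: [0.6355, 0.0915, 0.1312]
tcp_rot: [179.9, 25.0, -175.2]
ft_force: [0.2, -0.4, -1.0]
gripper_width: 0.0396
grip_force: 60.7
```

Request:
send_rows:
  increments:
    - {"turn": [0, 0, 0], "linear": [0, 0, 0.008], "claw": 255}
    - {"turn": [0, 0, 0], "linear": [0, 0, 0.008], "claw": 255}
    - {"turn": [0, 0, 0], "linear": [0, 0, 0.004], "claw": 255}
    - {"turn": [0, 0, 0], "linear": [0, 0, 0], "claw": 255}

```text
time_s: 13.0
tcp_pos: [0.6441, 0.0923, 0.1142]
tcp_rot: [179.9, 25.1, -175.2]
ft_force: [-0.4, -0.0, -2.3]
gripper_width: 0.0395
grip_force: 60.7
```

```bash
python3 - <<'E'
from h import *
from station import arm
s=arm.read_state();p,R=pose(s);print(w2b(p)*1e3,s["tcp_rot"],s["ft_force"],s["gripper_width"])
E
```

```text
[ 2.2105  0.4074 79.2331] [ 179.9368   25.0572 -175.2385] [-0.4312 -0.0131 -2.2577] 0.03954739623753388
```

Request:
send_rows:
  increments:
    - {"turn": [0, 0, 0], "linear": [0.002, 0, 0.003], "claw": 255}
    - {"turn": [0, 0, 0], "linear": [0.001, 0, 0.002], "claw": 255}
    - {"turn": [0, 0, 0], "linear": [0, 0, 0.002], "claw": 255}
    - {"turn": [0, 0, 0], "linear": [0, 0, 0], "claw": 255}

```text
time_s: 13.4
tcp_pos: [0.6444, 0.0923, 0.1072]
tcp_rot: [179.9, 25.1, -175.2]
ft_force: [-0.6, -0.3, -1.3]
gripper_width: 0.0391
grip_force: 60.7
```

Request:
send_rows:
  increments:
    - {"turn": [0, 0, 0], "linear": [0, 0, 0.001], "claw": 255}
    - {"turn": [0, 0, 0], "linear": [0, 0, 0.001], "claw": 255}
    - {"turn": [0, 0, 0], "linear": [0, 0, 0], "claw": 255}

```text
time_s: 13.7
tcp_pos: [0.6454, 0.0924, 0.1055]
tcp_rot: [179.9, 25.1, -175.2]
ft_force: [-0.5, -0.2, -1.1]
gripper_width: 0.0393
grip_force: 60.7
```

```bash
python3 - <<'E'
from h import *
from station import arm
s=arm.read_state();p,R=pose(s);print(w2b(p)*1e3,s["tcp_rot"],s["ft_force"],s["gripper_width"])
E
```

```text
[-0.2857  0.4435 70.799 ] [ 179.9394   25.114  -175.2316] [-0.4747 -0.2004 -1.0913] 0.03933547362491478
```

Request:
send_rows:
  increments:
    - {"turn": [0, 0, 0], "linear": [0.001, 0, 0.001], "claw": 255}
    - {"turn": [0, 0, 0], "linear": [0.001, 0, 0], "claw": 255}
    - {"turn": [0, 0, 0], "linear": [0, 0, 0], "claw": 255}

```text
time_s: 14.0
tcp_pos: [0.6436, 0.0923, 0.1035]
tcp_rot: [179.9, 25.1, -175.2]
ft_force: [0.8, 0.6, -1.8]
gripper_width: 0.0394
grip_force: 60.7
```

Request:
send_rows:
  increments:
    - {"turn": [0, 0, 0], "linear": [0.001, 0, 0.001], "claw": 255}
    - {"turn": [0, 0, 0], "linear": [0, 0, 0], "claw": 255}

```text
time_s: 14.2
tcp_pos: [0.6438, 0.0923, 0.103]
tcp_rot: [179.9, 25.2, -175.2]
ft_force: [-1.9, 0.6, 1.9]
gripper_width: 0.0394
grip_force: 61.3
```

Request:
send_rows:
  increments:
    - {"turn": [0, 0, 0], "linear": [0, 0, 0.001], "claw": 255}
    - {"turn": [0, 0, 0], "linear": [0, 0, 0], "claw": 255}

```text
time_s: 14.4
tcp_pos: [0.6439, 0.0923, 0.1031]
tcp_rot: [179.9, 25.1, -175.2]
ft_force: [-8.4, -1.7, 11.0]
gripper_width: 0.0396
grip_force: 62.4
```

Request:
send_rows:
  increments:
    - {"turn": [0, 0, 0], "linear": [0, 0, 0], "claw": 120}
    - {"turn": [0, 0, 0], "linear": [0, 0, 0], "claw": 100}
    - {"turn": [0, 0, 0], "linear": [0, 0, 0], "claw": 70}
    - {"turn": [0, 0, 0], "linear": [0, 0, 0], "claw": 40}
    - {"turn": [0, 0, 0], "linear": [0, 0, 0], "claw": 20}

```text
time_s: 14.9
tcp_pos: [0.6439, 0.0923, 0.1013]
tcp_rot: [179.9, 25.1, -175.2]
ft_force: [0.2, -0.0, -0.5]
gripper_width: 0.0786
grip_force: 0.0
```

```bash
python3 - <<'E'
from h import *
from station import arm
s=arm.read_state();p,R=pose(s);print(w2b(p)*1e3,s["tcp_rot"],s["ft_force"],s["gripper_width"])
E
```

```text
[-3.4296  0.4425 67.6226] [ 179.9373   25.0999 -175.236 ] [ 0.1951 -0.0184 -0.5155] 0.07859860222022098
```

Request:
send_rows:
  increments:
    - {"turn": [0, 0, 0], "linear": [0, 0, -0.01], "claw": 20}
    - {"turn": [0, 0, 0], "linear": [0, 0, -0.03], "claw": 20}
    - {"turn": [0, 0, 0], "linear": [0, 0, -0.035], "claw": 20}
    - {"turn": [0, 0, 0], "linear": [0, 0, -0.035], "claw": 20}
    - {"turn": [0, 0, 0], "linear": [0, 0, -0.03], "claw": 20}

```text
time_s: 15.4
tcp_pos: [0.5841, 0.0872, 0.2305]
tcp_rot: [179.9, 25.2, -175.2]
ft_force: [0.8, 0.5, -0.1]
gripper_width: 0.0789
grip_force: 0.0
```

Request:
send_rows:
  increments:
    - {"turn": [0, 0, 0], "linear": [0, 0, 0], "claw": 0}

```text
time_s: 15.5
tcp_pos: [0.5865, 0.0874, 0.2343]
tcp_rot: [179.9, 25.7, -175.2]
ft_force: [1.1, 0.4, 0.1]
gripper_width: 0.0854
grip_force: 0.0
```

```bash
python3 - <<'E'
from h import *
from station import arm
s=arm.read_state();p,R=pose(s);print(w2b(p)*1e3,s["tcp_rot"])
d=arm.snapshot("wrist");cv2.imwrite("pics/w6.png",d["frame"])
L=((pts(d)@R.as_matrix().T+p)-BO)@B0.as_matrix()*1000
for m,st,c in blobs(d,(100,120,50),(128,255,255),300):
    q=L[m&(d["range_z"]>0)];
    if abs(np.median(q[:,1]))<25:print("case",c,np.percentile(q,[2,50,98],axis=0).round(1).tolist())
rows(p,R,b2w([0,.1315,.175]),B0*flip,5)
E
```

```text
[  0.6445   0.3894 212.4776] [ 179.9451   25.6763 -175.2242]
case [320.5335 188.5846] [[-23.7, -17.6, 74.7], [-9.2, 0.3, 97.9], [9.9, 19.5, 99.8]]
n 5 turn [ 0.0002  0.0024 -0.0001] lin [0.0002 0.0262 0.0075] | norm mm 27.27269245360859 deg 0.13562720627055216
```

View pics/w6.png

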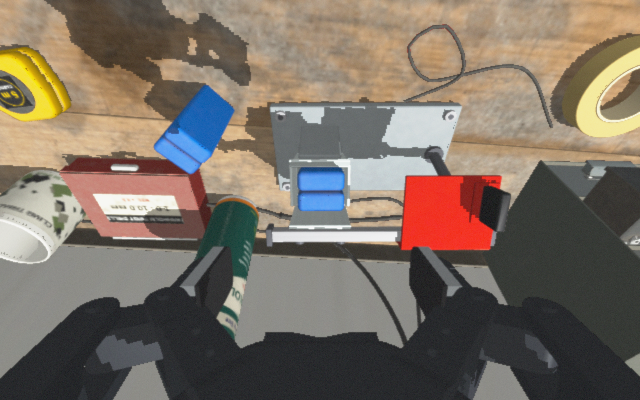

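The case is seated: its top is at bay z = 98 mm, at (320,188), lying against the front plate. The gate is still open, with the fin at (493,208).

Request:
send_rows:
  increments:
    - {"turn": [0, 0.002, 0], "linear": [0, 0.026, 0.005], "claw": 0}
    - {"turn": [0, 0.002, 0], "linear": [0, 0.026, 0.008], "claw": 0}
    - {"turn": [0, 0.002, 0], "linear": [0, 0.026, 0.008], "claw": 0}
    - {"turn": [0, 0.003, 0], "linear": [0, 0.026, 0.008], "claw": 0}
    - {"turn": [0, 0.003, 0], "linear": [0, 0.026, 0.008], "claw": 0}

```text
time_s: 16.05
tcp_pos: [0.5884, 0.2188, 0.1926]
tcp_rot: [180.0, 24.3, -175.2]
ft_force: [-0.2, -0.7, 0.8]
gripper_width: 0.0855
grip_force: 0.0
```

Request:
send_rows:
  increments:
    - {"turn": [0, 0, 0], "linear": [0, 0, 0], "claw": 0}
    - {"turn": [0, 0, 0], "linear": [0, 0, 0], "claw": 0}

```text
time_s: 16.25
tcp_pos: [0.5884, 0.2181, 0.193]
tcp_rot: [-180.0, 24.2, -175.1]
ft_force: [-0.2, -0.2, 0.4]
gripper_width: 0.0853
grip_force: 0.0
```

```bash
python3 - <<'E'
from h import *
from station import arm
s=arm.read_state();p,R=pose(s);print(w2b(p)*1e3,s["tcp_rot"])
rows(p,R,b2w([0,.1315,.131]),B0*flip,4)
E
```

```text
[ -5.2655 130.4966 169.6285] [-179.9889   24.2427 -175.1245]
n 4 turn [ 0.0001 -0.0033  0.0003] lin [-0.0014  0.0002  0.0096] | norm mm 9.749718258924128 deg 0.1901773251374399
```

Request:
send_rows:
  increments:
    - {"turn": [0, -0.003, 0], "linear": [-0.002, 0, 0.01], "claw": 0}
    - {"turn": [0, -0.003, 0], "linear": [-0.002, 0, 0.01], "claw": 0}
    - {"turn": [0, -0.003, 0], "linear": [-0.001, 0.001, 0.01], "claw": 0}
    - {"turn": [0, -0.003, 0], "linear": [0, 0, 0.008], "claw": 40}
    - {"turn": [0, 0, 0], "linear": [0, 0, 0], "claw": 80}

```text
time_s: 16.75
tcp_pos: [0.609, 0.2199, 0.1603]
tcp_rot: [180.0, 24.9, -175.3]
ft_force: [0.6, 0.4, -0.5]
gripper_width: 0.0598
grip_force: 0.0
```

```bash
python3 - <<'E'
from h import *
from station import arm
s=arm.read_state();p,R=pose(s);print(w2b(p)*1e3,s["tcp_rot"],s["ft_force"])
E
```

```text
[ -0.3385 130.5901 131.2573] [ 179.9889   24.9391 -175.2645] [ 0.6483  0.3849 -0.4892]
```

Close on the fin.

Request:
send_rows:
  increments:
    - {"turn": [0, 0, 0], "linear": [0, 0, 0], "claw": 120}
    - {"turn": [0, 0, 0], "linear": [0, 0, 0], "claw": 180}
    - {"turn": [0, 0, 0], "linear": [0, 0, 0], "claw": 255}
    - {"turn": [0, 0, 0], "linear": [0, 0, 0], "claw": 255}
    - {"turn": [0, 0, 0], "linear": [0, 0, 0], "claw": 255}

```text
time_s: 17.25
tcp_pos: [0.6098, 0.221, 0.1632]
tcp_rot: [179.9, 25.2, -175.2]
ft_force: [-2.4, -0.2, 2.5]
gripper_width: 0.0062
grip_force: 60.4
```

Request:
send_rows:
  increments:
    - {"turn": [0, 0, 0], "linear": [0, -0.009, 0], "claw": 255}
    - {"turn": [0, 0, 0], "linear": [0, -0.009, 0], "claw": 255}
    - {"turn": [0, 0, 0], "linear": [0, -0.009, 0], "claw": 255}
    - {"turn": [0, 0, 0], "linear": [0, -0.009, 0], "claw": 255}
    - {"turn": [0, 0, 0], "linear": [0, -0.009, 0], "claw": 255}

```text
time_s: 17.75
tcp_pos: [0.6137, 0.1751, 0.1631]
tcp_rot: [179.9, 25.2, -175.2]
ft_force: [-2.7, 2.1, 3.8]
gripper_width: 0.0063
grip_force: 60.8
```

Request:
send_rows:
  increments:
    - {"turn": [0, 0, 0], "linear": [0, -0.009, 0], "claw": 255}
    - {"turn": [0, 0, 0], "linear": [0, -0.009, 0], "claw": 255}
    - {"turn": [0, 0, 0], "linear": [0, -0.009, 0], "claw": 255}
    - {"turn": [0, 0, 0], "linear": [0, -0.009, 0], "claw": 255}
    - {"turn": [0, 0, 0], "linear": [0, -0.005, 0], "claw": 255}

```text
time_s: 18.25
tcp_pos: [0.6174, 0.1338, 0.1632]
tcp_rot: [179.9, 25.2, -175.3]
ft_force: [-2.4, 2.2, 5.7]
gripper_width: 0.0066
grip_force: 60.8
```

```bash
python3 - <<'E'
from h import *
from station import arm
s=arm.read_state();p,R=pose(s);print(w2b(p)*1e3,s["tcp_rot"],s["ft_force"],B0.as_matrix().T@s["ft_force"],s["gripper_width"])
E
```

```text
[  1.9628  44.0789 133.3703] [ 179.9482   25.2077 -175.2725] [-2.4405  2.2429  5.6948] [0.3727 2.4392 6.1097] 0.006610689784178956
```

Request:
send_rows:
  increments:
    - {"turn": [0, 0, 0], "linear": [0, -0.002, 0], "claw": 255}
    - {"turn": [0, 0, 0], "linear": [0, -0.002, 0], "claw": 255}
    - {"turn": [0, 0, 0], "linear": [0, 0, 0], "claw": 255}

```text
time_s: 18.55
tcp_pos: [0.6177, 0.1299, 0.1632]
tcp_rot: [180.0, 25.2, -175.3]
ft_force: [-2.1, -0.4, 5.2]
gripper_width: 0.0064
grip_force: 60.9
```

Request:
send_rows:
  increments:
    - {"turn": [0, 0, 0], "linear": [0, -0.001, 0], "claw": 255}
    - {"turn": [0, 0, 0], "linear": [0, 0, 0], "claw": 255}

```text
time_s: 18.75
tcp_pos: [0.6178, 0.1292, 0.1632]
tcp_rot: [180.0, 25.2, -175.3]
ft_force: [-2.5, 0.1, 5.9]
gripper_width: 0.0066
grip_force: 60.9
```

Request:
send_rows:
  increments:
    - {"turn": [0, 0, 0], "linear": [0, -0.001, 0], "claw": 255}
    - {"turn": [0, 0, 0], "linear": [0, 0, 0], "claw": 255}

```text
time_s: 18.95
tcp_pos: [0.6179, 0.1283, 0.1632]
tcp_rot: [180.0, 25.2, -175.3]
ft_force: [-2.8, 1.0, 5.2]
gripper_width: 0.0065
grip_force: 60.9
```

```bash
python3 - <<'E'
from h import *
from station import arm
s=arm.read_state();p,R=pose(s);print(w2b(p)*1e3,B0.as_matrix().T@s["ft_force"],s["gripper_width"])
E
```

```text
[  1.9855  38.4903 133.3389] [-0.2955  1.2365  5.8438] 0.006490786936002964
```

Request:
send_rows:
  increments:
    - {"turn": [0, 0, 0], "linear": [0, -0.001, 0], "claw": 255}
    - {"turn": [0, 0, 0], "linear": [0, 0, 0], "claw": 255}

```text
time_s: 19.15
tcp_pos: [0.618, 0.1273, 0.1632]
tcp_rot: [180.0, 25.2, -175.3]
ft_force: [-2.5, 0.1, 5.3]
gripper_width: 0.006
grip_force: 60.8
```

Request:
send_rows:
  increments:
    - {"turn": [0, 0, 0], "linear": [0, -0.001, 0], "claw": 255}
    - {"turn": [0, 0, 0], "linear": [0, 0, 0], "claw": 255}

```text
time_s: 19.35
tcp_pos: [0.618, 0.127, 0.1632]
tcp_rot: [179.9, 25.2, -175.3]
ft_force: [-2.3, 4.5, 4.9]
gripper_width: 0.0063
grip_force: 60.8
```

Force is rising at the stop. One more millimetre, then I let go.

Request:
send_rows:
  increments:
    - {"turn": [0, 0, 0], "linear": [0, -0.001, 0], "claw": 255}
    - {"turn": [0, 0, 0], "linear": [0, 0, 0], "claw": 255}

```text
time_s: 19.55
tcp_pos: [0.618, 0.127, 0.1632]
tcp_rot: [179.8, 25.2, -175.3]
ft_force: [-3.1, 7.0, 4.9]
gripper_width: 0.0066
grip_force: 60.8
```

Request:
send_rows:
  increments:
    - {"turn": [0, 0, 0], "linear": [0, 0, 0], "claw": 200}
    - {"turn": [0, 0, 0], "linear": [0, 0, 0], "claw": 150}
    - {"turn": [0, 0, 0], "linear": [0, 0, 0], "claw": 80}
    - {"turn": [0, 0, 0], "linear": [0, 0, 0], "claw": 20}
    - {"turn": [0, 0, 0], "linear": [0, 0, 0], "claw": 0}

```text
time_s: 20.05
tcp_pos: [0.6174, 0.1257, 0.162]
tcp_rot: [179.9, 25.1, -175.3]
ft_force: [0.3, 0.6, 0.7]
gripper_width: 0.0758
grip_force: 0.0
```

Request:
send_rows:
  increments:
    - {"turn": [0, 0, 0], "linear": [0, 0, -0.01], "claw": 0}
    - {"turn": [0, 0, 0], "linear": [0, 0, -0.03], "claw": 0}
    - {"turn": [0, 0, 0], "linear": [0, 0, -0.03], "claw": 0}
    - {"turn": [0, 0, 0], "linear": [0, 0, -0.03], "claw": 0}
    - {"turn": [0, 0, 0], "linear": [0, 0, 0], "claw": 0}

```text
time_s: 20.55
tcp_pos: [0.577, 0.1229, 0.2588]
tcp_rot: [179.9, 25.7, -175.2]
ft_force: [-0.3, -0.3, 0.8]
gripper_width: 0.0854
grip_force: 0.0
```

Request:
send_rows:
  increments:
    - {"turn": [0, 0, 0], "linear": [0, 0, 0], "claw": 0}
    - {"turn": [0, 0, 0], "linear": [0, 0, 0], "claw": 0}

```text
time_s: 20.75
tcp_pos: [0.5746, 0.1224, 0.2518]
tcp_rot: [179.9, 25.0, -175.2]
ft_force: [1.3, -0.7, 0.0]
gripper_width: 0.0854
grip_force: 0.0
```

```bash
python3 - <<'E'
from h import *
from station import arm
s=arm.read_state();p,R=pose(s);print(w2b(p)*1e3,s["tcp_rot"],s["ft_force"])
d=arm.snapshot("wrist");cv2.imwrite("pics/w7.png",d["frame"])
L=((pts(d)@R.as_matrix().T+p)-BO)@B0.as_matrix()*1000
m=blobs(d,(0,150,60),(8,255,255),1500)
for b in m:
    q=L[b[0]&(d["range_z"]>0)];print(b[2],np.percentile(q,[1,50,99],axis=0).round(1).tolist())
E
```

```text
[ -0.1065  36.2383 232.1564] [ 179.9435   25.0129 -175.2362] [ 1.2868 -0.673   0.0164]
[290.4919 208.7507] [[-21.0, -25.7, -95.8], [9.3, 9.1, 109.9], [131.8, 48.9, 113.9]]
```

View pics/w7.png

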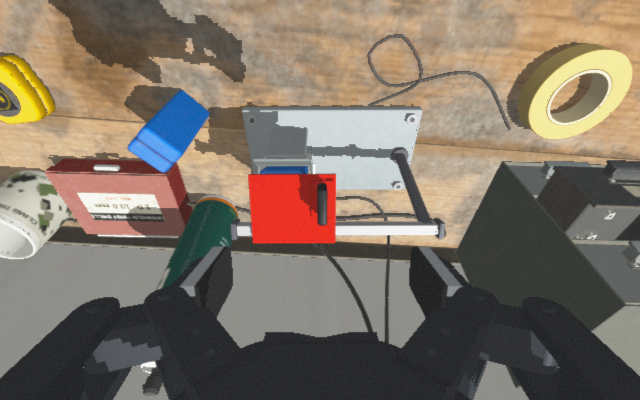

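The gate is shut: the plate spans y -26 to 49 mm and is against its stop, at (292,208) in the picture. The case shows underneath at (285,171), and the robot is clear.

```bash
python3 -c "
from station import arm
print(arm.close_job())"
```

```text
the job is handed in; nothing more can be done
None
```

The job is handed in: the blue cutter case is seated upright on the bay's floor, the gate is shut against its stop and released, the robot is clear, and nothing else was touched (about 21 s used of the 64 s).

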